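Stack the ramekins, then turn the spice carousel to the cinnamon and hold it

ROBOT

A 7-joint arm with a two-finger parallel gripper is mounted at the origin on the work surface. World frame = base frame: x ahead of the robot, y to its left, z up, the work surface at z = 0. Lengths are in mm, angles in rad, forces in N, time in s.
With the tool pointing down it reaches from about 400 to 850 mm from the base axis. Payload 10.4 kg.
Tool frame: the origin (TCP) lies at the very end of the fingers, on their centre line; the grasp point (between the pads) lies 19 mm behind it; z points along the fingers, y is the line along which they close (so a half turn about z gives the same grasp; the last joint's range is limited). The gripper opens to 87 mm and grips with 3 to 60 N. Pads are 19 mm wide; open, the fingers measure 117 mm over their backs; the gripper's body (75 mm by 190 mm) begins 51 mm behind the grasp point.
Start: joints at [1.274, 0.332, -0.065, 1.46, 0.022, 1.35, -0.088], TCP at [169.018, -601.739, 182.876] pointing down, gripper open.
Joint ranges: [-2.6, 2.6], [-0.5, 2.12], [-1.47, 1.34], [0.16, 2.42], [-1.27, 4.41], [0.06, 2.06], [-2.6, 2.6]. Speed limits (rad/s): [2.22, 2.22, 2.79, 2.79, 3.14, 3.14, 3.14].

INTERFACE

Orientations are given as a unit quaternion [w, x, y, z].
In Python, from cell import readout, imaging, order gives the robot as it stands. The module is installed in compiled form; this text tells all that it offers.
- The arm moves only by the shell command python3 -m creep 'ROWS'. ROWS is JSON, a list of rows, each a list of 7 numbers: the shift along the tool's x, y, z as a fraction of full scale, then the turn, a rotation vector about the tool's x, y, z as a fraction of full scale, then the gripper command: -1 is fully open, 1 is shut, values between are in proportion. In form: [[tx, ty, tz, ax, ay, az, jaw], ...]. A call has 1 to 8 rows; each row is the pose to reach, as a shift and turn from the pose commanded when the call began, along the tool's axes at that moment; what a row does not reach only later rows make up. Full scale, the value 1, is 0.4 m for a shift and 1.5 rad for a turn. A row lasts 1/12 s, in which the tool goes at most 41.7 mm and 7.16 degrees, less where a joint would pass 70% of its speed; a pose out of reach is approached as far as the arm can. A call with a number of a shift or a turn outside -1 to 1 is refused whole. A call with a gripper value outside its range is refused whole. The fingers move at their own pace and stop on an object; the grip force is fixed at half the most. Time passes only in rows, so rows that repeat a pose let the fingers close. It gives the time, the measured TCP pose, the force, the opening and the grip force at its end, in the units of the state.
- readout.read_state(): the state, without advancing time (a new reading comes with each control period).
- imaging.grab_frame(name): name is "side" or "top" or "wrist"; returns a dict with "img" (480x640x3 uint8, red, green, blue), "intrinsics" (3x3 intrinsics, pixels), "view" (4x4, takes a point from world to camera coordinates). Camera axes: x right, y down, z forward; pixel columns grow to the right and rows downward; lengths in mm; the calibration is good to about 2 mm. A picture is of the moment at which its call begins. There is no depth.
- order.hand_in(): hands the job in; it is judged then, once.
The state is a dict: "t": time; "joints": joint angles; "dq": joint speeds; "joint_efforts": joint torques, N m; "eef_pos": TCP position; "tcp_rot": TCP orientation; "contact_force": force on the tool from outside, world axes, zero at the start; "moment": the same for the moment, N m; "width": finger opening in mm; "grip_force": force on a finger pad.
Only numpy, scipy, OpenCV 4.12 (cv2) and the standard library are available. Lean on these libraries where they do the work, as an engineer would, in place of code of your own. Each camera call takes 0.05 s, during which the arm holds its last target. There are 200 camera calls.

TASK

Cover the ramekin that holds the nutmegs with the round wooden disc, its step down inside the mouth, and stand the empty ramekin upright and centred on the disc, setting each down gently and not dropping it. Then turn the spice carousel by the T handle on top until the open jar of cinnamon sticks faces squarely to the front of the bench (the side away from the robot and the tiled wall), and finish still gripping that handle, holding the carousel still while I take out some sticks for the upper ramekin. Keep all the jars standing in the carousel, and leave the tiffin carrier, the bottle and the cutlery case where they are.

Things in the scene. Friction and masses are not known exactly. Their poses are not given: they have to be found in the camera images.
- ramekin_nutmeg: pale turquoise fluted ceramic ramekin, 66 mm across the rim (60 mm across the foot, sides nearly straight), 42 mm tall, wall 4 mm (mouth 58 mm wide), inner floor 6 mm up, about 0.15 kg; this one holds three whole brown nutmegs (tops at most 28 mm above its underside). Origin: centre of its underside, z up. Stands on the bench.
- ramekin_empty: pale turquoise fluted ceramic ramekin, 66 mm across the rim (60 mm across the foot, sides nearly straight), 42 mm tall, wall 4 mm (mouth 58 mm wide), inner floor 6 mm up, about 0.15 kg; this one is empty. Origin: centre of its underside, z up. Starts on the bench.
- disc: round wooden separator disc, 30 g: a slab 66 mm across and 8 mm thick over a step 50 mm across and 5 mm deep that fits loosely into a ramekin's mouth (4 mm play all round). 13 mm thick in all. Origin: centre of the underside of the step, z up. It starts on the bench on its step, so the slab's edge is 5 to 13 mm above the bench. Seated, the slab rests on the rim: the disc's origin is 37 mm above the ramekin's underside and its flat top 50 mm above the bench.
- carousel_foot: fixed round foot of the spice carousel, 144 mm across; origin on the carousel's turning axis at bench height. Its x axis points straight to the front of the bench (world +x, away from robot and tiled wall); it is never turned. Over it turns a round wooden tray 184 mm across, rim 42 mm above the bench, floor 24 mm above the bench, with six bays parted by low steel sheets; one jar stands in each, its axis 60 mm from the carousel's axis (some 5 mm play).
- turntable: the turning part of the carousel: tray, post and handle, 0.7 kg. Origin on the turning axis at the tray's underside, z up; its y axis lies along the handle bar. Turns freely both ways without end stop; bearing friction about 0.02 N m, it stays where it is left but coasts if flung.
- handle (a point): middle of the wooden T handle on the steel post on the carousel's axis, 170 mm above the bench. A level bar 70 mm long, 16 mm thick, 24 mm tall (158 to 182 mm above the bench) that turns with the tray; this point's y axis lies along the bar. Pinch its 16 mm thickness from above. Lidded jars reach 109 mm, the cinnamon sticks 138 mm above the bench.
- jar_open: the open glass jar without lid, five brown cinnamon sticks standing out of its mouth: 49 mm across, 85 mm tall (sticks to 114 mm), about 0.16 kg, loose in a bay of the carousel. Origin: centre of its underside, on its axis, z up; its bearing from the carousel's axis tells how far to turn.
- jar_a: lidded glass spice jar with a steel lid, 49 mm across, 85 mm tall, 0.16 kg, loose in a bay of the carousel; origin: centre of its underside.
- jar_b: lidded glass spice jar with a steel lid, 49 mm across, 85 mm tall, 0.16 kg, loose in a bay of the carousel; origin: centre of its underside.
- jar_c: lidded glass spice jar with a steel lid, 49 mm across, 85 mm tall, 0.16 kg, loose in a bay of the carousel; origin: centre of its underside.
- jar_d: lidded glass spice jar with a steel lid, 49 mm across, 85 mm tall, 0.16 kg, loose in a bay of the carousel; origin: centre of its underside.
- jar_e: lidded glass spice jar with a steel lid, 49 mm across, 85 mm tall, 0.16 kg, loose in a bay of the carousel; origin: centre of its underside.
- tiffin: three-tier stainless tiffin carrier with strap frame and carrying handle, 128 mm across (140 mm over the straps), 238 mm tall; leave alone. Origin: centre of its underside.
- alu_bottle: upright aluminium bottle, 66 mm across, 222 mm tall; leave alone. Origin: centre of its underside.
- cutlery_case: flat yellow plastic cutlery case with a sliding door, 92 x 250 x 48 mm, long side along its y; leave alone. Origin: centre of its underside.
There are look-alikes about, which are no part of the job. What is shaped like the ramekin_empty but red is not meant. What is shaped like the disc but green is not meant.

How it is judged (in metres and radians):
On the way, in this order (a step that is already met when the one before it is completed fails the run):
1. the wooden disc lies flat on the nutmeg ramekin, its step inside the mouth (z of disc in the frame of ramekin_nutmeg between 0.0345 and 0.0395 m and horizontal distance between disc and ramekin_nutmeg below 0.008 m and angle between the z axis of disc and the z axis of ramekin_nutmeg, either way round below 0.08 rad and angle between ramekin_nutmeg's own z axis and vertical below 0.1 rad and contact force between the fingers and disc below 0.05 N), for 0.2 s.
2. the empty ramekin stands upright and centred on the disc, let go (z of disc in the frame of ramekin_nutmeg between 0.0345 and 0.0395 m and horizontal distance between disc and ramekin_nutmeg below 0.008 m and angle between the z axis of disc and the z axis of ramekin_nutmeg, either way round below 0.08 rad and angle between each of ramekin_nutmeg, ramekin_empty's own z axis and vertical below 0.1 rad and z of ramekin_empty in the frame of disc between 0.0115 and 0.0155 m and horizontal distance between ramekin_empty and disc below 0.01 m and contact force between the fingers and ramekin_empty below 0.05 N), for 0.2 s.
3. the open jar faces the front of the bench, the handle held and the carousel still (y of jar_open in the frame of carousel_foot between -0.012 and 0.012 m and x of jar_open in the frame of carousel_foot between 0.045 and 0.075 m and contact force between the fingers and turntable above 2 N and distance between the grasp point and handle below 0.03 m and angular speed of turntable below 0.06 rad/s), for 0.3 s.
At the end, for the whole second after the job is handed in: Disc seated in the nutmeg ramekin (within 8 mm, 0.08 rad), empty ramekin let go upright on it within 10 mm; open jar in its bay within 12 mm of the line from the carousel axis straight to the front; handle gripped (over 2 N, within 30 mm), carousel below 0.06 rad/s, all jars upright (all of step 2 and all of step 3 and angle between each of jar_open, jar_a, jar_b, jar_c, jar_d, jar_e's own z axis and vertical below 0.15 rad); the arm keeps its last pose, push and grip.
It fails at once if the disc or a ramekin is dropped or knocked flying (moves over 0.5 m/s while not held) ((contact force between the fingers and disc below 0.01 N and linear speed of disc above 0.5 m/s) or (contact force between the fingers and ramekin_empty below 0.01 N and linear speed of ramekin_empty above 0.5 m/s) or (contact force between the fingers and ramekin_nutmeg below 0.01 N and linear speed of ramekin_nutmeg above 0.5 m/s)).
It fails at once if a ramekin is tipped over (angle between any of ramekin_empty, ramekin_nutmeg's own z axis and vertical above 0.6 rad).
It fails at once if a jar is tipped over (angle between any of jar_open, jar_a, jar_b, jar_c, jar_d, jar_e's own z axis and vertical above 0.5 rad).
It fails at once if the tiffin carrier, bottle or cutlery case is moved over 25 mm or tipped (distance of any of tiffin, alu_bottle, cutlery_case from where it was at the start of the episode above 0.025 m or angle between any of tiffin, alu_bottle, cutlery_case's own z axis and vertical above 0.2 rad).
It also fails if it takes over 72 s, if anything falls off the work surface, if the arm or the gripper's body presses on something with over 40 N, if the wrist force passes 120 N, or if a joint passes its speed limit or range.

## Working session

There is one attempt and no reset: what is moved stays moved. The work goes in short steps, Python scripts to look and compute and a shell command to move; the robot and the scene stay as the last step left them, time stands still between calls to the robot, and variables do not carry over. Pictures are saved under pics/ and viewed, at most 10 in all, crops included, and the job is handed in when it is done.

```bash
mkdir -p pics; cat > h.py <<'E'
import numpy as np,cv2,json
from cell import readout,imaging,order
from scipy.spatial.transform import Rotation as R
def grab(n,save=None):
    f=imaging.grab_frame(n)
    if save: cv2.imwrite('pics/'+save,cv2.cvtColor(f['img'],cv2.COLOR_RGB2BGR))
    return f
def ray(f,u,v,z):
    K=np.array(f['intrinsics']);V=np.array(f['view']);Rm=V[:3,:3];c=-Rm.T@V[:3,3]
    d=Rm.T@np.linalg.solve(K,[u,v,1.]);return c+d*(z-c[2])/d[2]
def proj(f,p):
    K=np.array(f['intrinsics']);V=np.array(f['view']);q=K@(V[:3,:3]@np.array(p,float)+V[:3,3]);return q[:2]/q[2]
def pose():
    s=readout.read_state();q=s['tcp_rot'];return s,np.array(s['eef_pos']),R.from_quat([q[1],q[2],q[3],q[0]])
E
python3 - <<'E'
from h import *
for n in('top','side','wrist'):
    f=grab(n,n+'0.png');V=f['view'];print(n,-V[:3,:3].T@V[:3,3])
s,p,r=pose();print(s,r.as_matrix().round(3))
E
```

```text
top [ 284.75972784   14.01804401 1386.24779971]
side [ 421.61601398 -907.05871606 1189.91845068]
wrist [ 237.96641274 -582.27234711  382.78935386]
{'t': 0.15, 'joints': array([ 1.2743793 ,  0.33270881, -0.06471774,  1.46072523,  0.02159549,
        1.34993642, -0.08848376]), 'dq': array([ 0.00056511, -0.00163777,  0.00109711, -0.00055933,  0.00192193,
        0.0006461 ,  0.00200295]), 'joint_efforts': array([ 8.31738980e-04, -6.23633766e+01,  2.47812382e-02, -3.90144753e+01,
       -6.12461544e-02,  3.70897958e-02,  9.57093903e-05]), 'eef_pos': array([ 168.92273757, -601.38652263,  182.25902303]), 'tcp_rot': array([-5.33362622e-04,  9.90639208e-01,  1.36505188e-01, -9.24508526e-05]), 'contact_force': array([ 0.96137276,  0.93667734, -0.35454146]), 'moment': array([-0.02602368,  0.01208958,  0.03053735]), 'grip_force': 0.0, 'width': 86.99896914583526} [[ 0.963  0.27  -0.   ]
 [ 0.27  -0.963  0.001]
 [-0.    -0.001 -1.   ]]
```

View pics/top0.png

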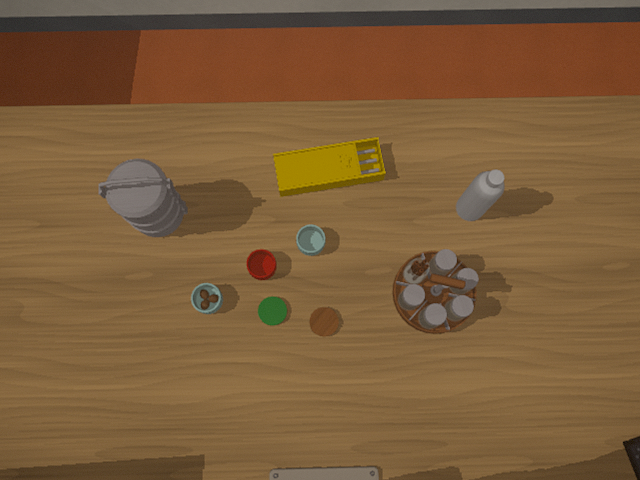

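View pics/side0.png

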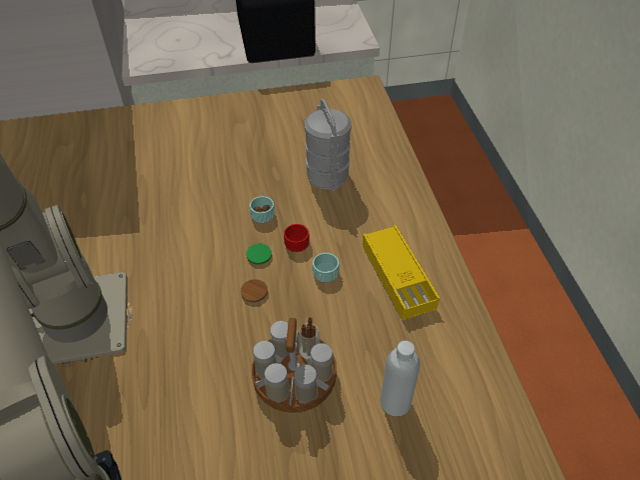

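The top view looks along -z with +x up and +y left. Nutmeg ramekin is at (207,298), empty (311,240), wooden disc (325,321), carousel (435,292) with its bar along about (447,282) and the open jar at (418,268). Side view agrees: nutmegs (262,208), empty (326,267), disc (254,291), carousel (294,365).

```bash
python3 - <<'E'
from h import *
def comp(m,near,lim=45):
    m=cv2.morphologyEx(m.astype(np.uint8),cv2.MORPH_CLOSE,np.ones((3,3)))
    cs,_=cv2.findContours(m,cv2.RETR_EXTERNAL,cv2.CHAIN_APPROX_NONE)
    cs=[c for c in cs if cv2.contourArea(c)>60]
    c=min(cs,key=lambda c:np.hypot(*(c[:,0].mean(0)-near)));return c[:,0]
def circ(P):
    A=np.c_[2*P,np.ones(len(P))];s=np.linalg.lstsq(A,(P**2).sum(1),rcond=None)[0];return s[:2],np.sqrt(s[2]+s[:2]@s[:2])
for n,pts in(('top',dict(nut=(207,298),emp=(311,240),disc=(325,321),car=(435,292))),('side',dict(nut=(262,208),emp=(326,267),disc=(254,291)))):
    f=grab(n);hsv=cv2.cvtColor(f['img'],cv2.COLOR_RGB2HSV).astype(int)
    for k,near in pts.items():
        print(n,k,'hsv',hsv[near[1],near[0]],'bg',hsv[near[1]+30,near[0]] )
        if k in('nut','emp'): m=(hsv[...,0]>75)&(hsv[...,0]<105)&(hsv[...,1]>50); z=42
        elif k=='disc': m=(hsv[...,0]<14)&(hsv[...,1]>120)&(hsv[...,2]<175)&(hsv[...,2]>60);z=13
        else: m=(hsv[...,0]<14)&(hsv[...,1]>120);z=42
        c=comp(m,near); H=cv2.convexHull(c)[:,0]
        W=np.array([ray(f,u,v,z)[:2] for u,v in c.astype(float)]);
        Hh=cv2.convexHull(W.astype(np.float32))[:,0]
        cc,r=cv2.minEnclosingCircle(W.astype(np.float32));print('  minenc',np.round(cc,1),round(r,1),'fit',*[np.round(x,1) for x in circ(Hh.astype(float))],c.min(0),c.max(0))
# handle points top
f=grab('top');cv2.imwrite('pics/c1.png',cv2.resize(cv2.cvtColor(f['img'],cv2.COLOR_RGB2BGR)[235:345,380:490],None,fx=5,fy=5,interpolation=cv2.INTER_CUBIC))
E
```

```text
top nut hsv [16 76 74] bg [ 17 133 127]Traceback (most recent call last):
  File "<stdin>", line 16, in <module>
  File "<stdin>", line 6, in comp
ValueError: min() iterable argument is empty
```

View pics/wrist0.png

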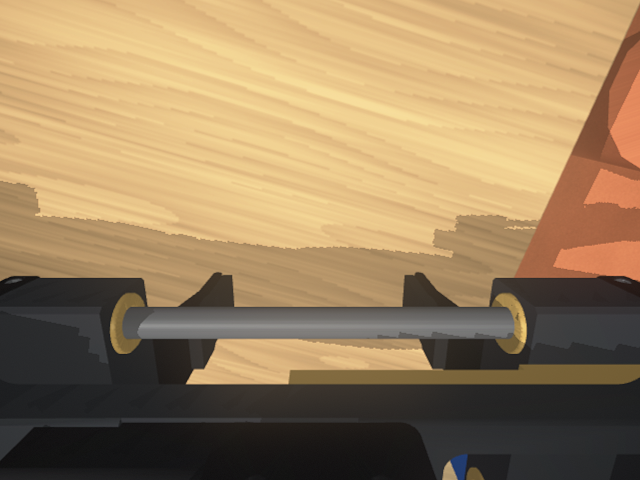

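Wrist view: fingers at (220,320) and (420,320), bench ahead; nothing graspable yet. The mask threshold was too strict, so I'm loosening it.

```bash
cat > m.py <<'E'
from h import *
def comp(m,near,k=3):
    m=cv2.morphologyEx(m.astype(np.uint8),cv2.MORPH_CLOSE,np.ones((k,k)))
    cs,_=cv2.findContours(m,cv2.RETR_EXTERNAL,cv2.CHAIN_APPROX_NONE)
    cs=[c for c in cs if cv2.contourArea(c)>60]
    return min(cs,key=lambda c:np.hypot(*(c[:,0].mean(0)-near)))[:,0]
def circ(P):
    A=np.c_[2*P,np.ones(len(P))];s=np.linalg.lstsq(A,(P**2).sum(1),rcond=None)[0];return s[:2],np.sqrt(s[2]+s[:2]@s[:2])
def meas(f,k,near):
    hsv=cv2.cvtColor(f['img'],cv2.COLOR_RGB2HSV).astype(int);h,s,v=[hsv[...,i] for i in range(3)]
    if k in('nut','emp'): m=(h>70)&(h<110)&(s>25)&(v>60); z=42
    elif k=='disc': m=(h<14)&(s>120)&(v>60);z=13
    else: m=(h<14)&(s>120);z=42
    c=comp(m,near)
    W=np.array([ray(f,a,b,z)[:2] for a,b in c.astype(float)],np.float32)
    cc,r=cv2.minEnclosingCircle(W);fit=circ(cv2.convexHull(W)[:,0].astype(float))
    print(k,'minenc',np.round(cc,1),round(r,1),'fit',*[np.round(x,1) for x in fit],c.min(0),c.max(0));return fit
E
python3 - <<'E'
from m import *
for n,pts in(('top',dict(nut=(207,298),emp=(311,240),disc=(325,321),car=(435,292))),('side',dict(nut=(262,208),emp=(326,267),disc=(254,291)))):
    f=grab(n)
    hsv=cv2.cvtColor(f['img'],cv2.COLOR_RGB2HSV);print(n,hsv[pts['disc'][1],pts['disc'][0]],hsv[pts['emp'][1],pts['emp'][0]])
    for k,near in pts.items():
        try: meas(f,k,near)
        except Exception as e: print(k,e)
    if n=='top': cv2.imwrite('pics/c1.png',cv2.resize(cv2.cvtColor(f['img'],cv2.COLOR_RGB2BGR)[235:345,380:490],None,fx=5,fy=5,interpolation=cv2.INTER_CUBIC))
E
```

```text
top [ 14 169 113] [ 78  37 150]
nut minenc [480.4 248.5] 34.4 fit [480.5 248.5] 32.7 [192 283] [221 313]
emp minenc [608.2  16.8] 34.6 fit [608.3  17.2] 33.2 [297 225] [324 254]
disc minenc [427.5  -9. ] 32.3 fit [426.7  -8.7] 30.9 [310 308] [337 335]
car minenc [ 483.3 -254.2] 92.8 fit [ 483.9 -254.1] 91.4 [393 251] [466 333]
side [ 14 163 114] [ 84  63 118]
nut minenc [483.2 234. ] 49.5 fit [479.5 233.7] 42.6 [250 196] [273 222]
emp minenc [607.    4.3] 45.5 fit [608.7   4.2] 40.4 [313 253] [338 281]
disc minenc [424.8  -9.3] 32.9 fit [425.5  -9.8] 31.4 [241 280] [266 300]
```

View pics/c1.png

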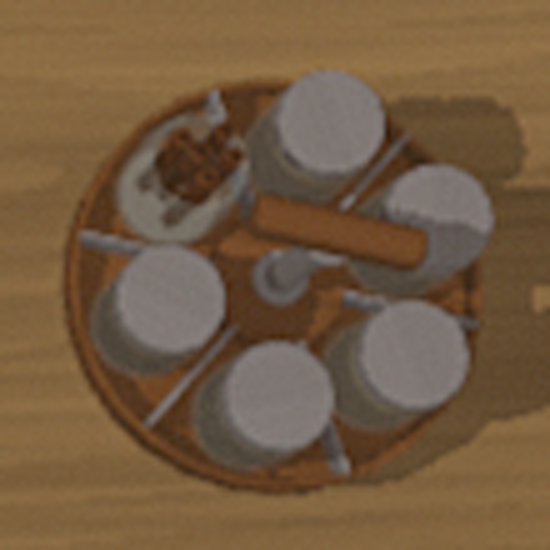

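The crop shows the bar from (255,210) to (427,250), the open jar centred near (184,177), and the tray. I'm starting the move to the disc while I work out the carousel angles.

```bash
python3 -m creep '[[0.74,-0.5,-0.37,0,0,0.183,-1],[0.74,-0.5,-0.37,0,0,0.183,-1],[0.74,-0.5,-0.37,0,0,0.183,-1],[0.74,-0.5,-0.37,0,0,0.183,-1],[0.74,-0.5,-0.37,0,0,0.183,-1],[0.74,-0.5,-0.37,0,0,0.183,-1],[0.74,-0.5,-0.37,0,0,0.183,-1],[0.74,-0.5,-0.37,0,0,0.183,-1]]'
cat >> h.py <<'E'
def to(x,y,z,yaw=None):
    s,p,r=pose();m=r.as_matrix();d=m.T@(np.array([x,y,z])-p)/400
    want=np.eye(3)
    if yaw is not None:
        c,sn=np.cos(yaw),np.sin(yaw);want=np.array([[c,sn,0],[sn,-c,0],[0,0,-1.]])
        a=R.from_matrix(m.T@want).as_rotvec()/1.5
    else: a=np.zeros(3)
    print('t',round(s['t'],2),'p',p.round(1),'yaw',round(np.arctan2(m[1,0],m[0,0]),3),'w',round(s['width'],1),'F',np.round(s['contact_force'],1),'grip',round(s['grip_force'],1),'q',np.round(s['joints'],2));print('shift',d.round(4),'turn',a.round(4))
E
python3 - <<'E'
from h import *
f=grab('top');g=lambda x,y,z:ray(f,380+(x-2)/5,235+(y-2)/5,z)
a,b=g(252,212,182),g(427,250,182);print('bar',a,b,(a+b)/2,np.linalg.norm(a-b),'yaw y-axis',np.degrees(np.arctan2(-(a-b)[0],(a-b)[1])))
for z in(24,85):
  j=g(184,177,z)-[483.5,-254,0];print('jar',z,j,np.hypot(*j[:2]),np.degrees(np.arctan2(j[1],j[0])))
for l in((330,122),(440,215),(412,355),(277,397),(170,300)):
  j=g(*l,109)-[483.5,-254,0];print('lid',j[:2].round(1),np.hypot(*j[:2]).round(1),np.degrees(np.arctan2(j[1],j[0])).round(1))
to(427,-9,130,0)
E
```

```text
t: 0.97
eef_pos: [368.9, -365.0, 311.5]
tcp_rot: [0.0, 1.0, -0.0, 0.0]
contact_force: [1.1, -1.0, -1.0]
width: 87.0
grip_force: 0.0
bar [ 492.59520427 -220.24434175  182.        ] [ 475.83222913 -288.90259415  182.        ] [ 484.2137167  -254.57346795  182.        ] 70.67498113730807 yaw y-axis -13.720397497488788
jar 24 [53.0335156 32.7588415 24.       ] 62.33534690206516 31.703655730983396
jar 85 [41.75935457 43.29349706 85.        ] 60.151230925869434 46.03336169329225
lid [ 59.8 -16.2] 62.0 -15.1
lid [ 18.7 -59.9] 62.8 -72.6
lid [-40.3 -43.5] 59.3 -132.8
lid [-56.6  14.1] 58.4 166.0
lid [-15.   56.4] 58.4 104.9
t 1.02 p [ 375.8 -358.6  315. ] yaw 0.009 w 87.2 F [4.4 7.7 2.9] grip 0.0 q [ 0.92  0.07 -0.26  1.5   0.01  1.57 -0.9 ]
shift [ 0.1335 -0.8732  0.4624] turn [ 0.0007 -0.0039  0.0062]
```

```bash
M='x'; python3 -m creep '[[0.12,-0.87,0.44,0,0,0,-1],[0.12,-0.87,0.44,0,0,0,-1],[0.12,-0.87,0.44,0,0,0,-1],[0.12,-0.87,0.44,0,0,0,-1],[0.12,-0.87,0.44,0,0,0,-1],[0.12,-0.87,0.44,0,0,0,-1],[0.12,-0.87,0.44,0,0,0,-1],[0.12,-0.87,0.44,0,0,0,-1]]' >/dev/null
python3 -c "
from h import *
to(427,-9,130,0)"
```

```text
t 1.68 p [408.8 -70.1 160.4] yaw -0.001 w 86.5 F [ 0.5 -0.1 -0.4] grip 0.0 q [ 0.67 -0.11 -0.57  1.98 -0.06  1.25 -1.45]
shift [ 0.0454 -0.1529  0.076 ] turn [ 0.0005 -0.0005 -0.0006]
```

```bash
python3 -m creep '[[0.045,-0.153,0.02,0,0,0,-1],[0.045,-0.153,0.02,0,0,0,-1],[0.045,-0.153,0.02,0,0,0,-1],[0.045,-0.153,0.02,0,0,0,-1],[0.045,-0.153,0.02,0,0,0,-1],[0.045,-0.153,0.02,0,0,0,-1]]' >/dev/null
python3 -c "
from m import *
to(427,-9,50,0)
f=grab('wrist','w1.png');V=f['view'];print(-V[:3,:3].T@V[:3,3],V.round(2),f['intrinsics'])
print('expect',proj(f,[427,-9,13]),proj(f,[427,24,13]),proj(f,[460,-9,13]))
"
```

```text
t 2.18 p [426.9 -11.7 153.2] yaw -0.003 w 86.9 F [ 0.2 -1.   0.3] grip 0.0 q [ 0.61 -0.07 -0.66  1.96 -0.04  1.23 -1.6 ]
shift [ 2.000e-04 -6.800e-03  2.579e-01] turn [ 0.0002 -0.0001 -0.0018]
[498.60396194 -12.00838943 353.84841995] [[-0.0000e+00 -1.0000e+00  0.0000e+00 -1.1250e+01]
 [-9.6000e-01  0.0000e+00  2.6000e-01  3.8727e+02]
 [-2.6000e-01 -0.0000e+00 -9.6000e-01  4.7313e+02]
 [ 0.0000e+00  0.0000e+00  0.0000e+00  1.0000e+00]] [[342.34885661   0.         317.90030423]
 [  0.         342.34885661 240.21071774]
 [  0.           0.           1.        ]]
expect [314.87243843 219.43376831] [282.37530832 219.50023931] [314.72915769 186.75205958]
```

View pics/w1.png

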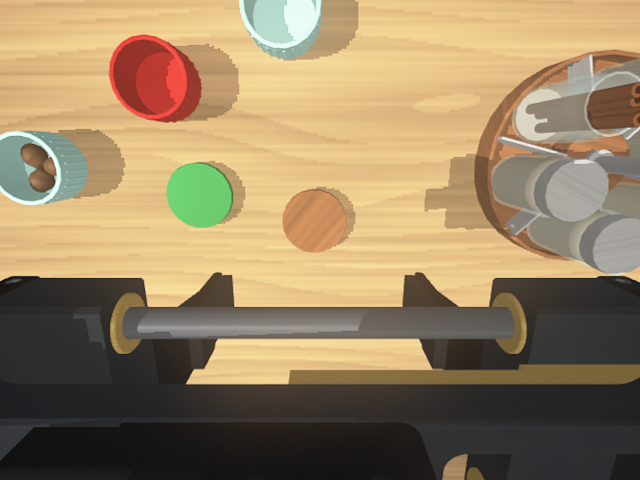

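Wrist view: the wooden disc is centred at (315,220), against (315,219.4) predicted, so the measurement is confirmed. Descending.

```bash
python3 -m creep '[[0,-0.007,0.1,0,0,0,-1],[0,-0.007,0.2,0,0,0,-1],[0,-0.007,0.28,0,0,0,-1],[0,-0.007,0.33,0,0,0,-1],[0,-0.007,0.35,0,0,0,-1],[0,-0.007,0.366,0,0,0,-1],[0,-0.007,0.366,0,0,0,-1],[0,-0.007,0.366,0,0,0,-1]]'
python3 -c "
from m import *
to(427,-9,6,0)"
```

```text
t: 2.9
eef_pos: [427.9, -7.9, 7.7]
tcp_rot: [0.0, 1.0, -0.001, 0.001]
contact_force: [0.3, 0.3, 0.8]
width: 87.2
grip_force: 0.0
t 2.9 p [427.9  -7.9   7.7] yaw -0.001 w 87.2 F [0.3 0.3 0.8] grip 0.0 q [ 0.57  0.15 -0.68  2.12  0.12  0.91 -1.75]
shift [-0.0023  0.0028  0.0043] turn [ 0.0002 -0.0009 -0.0008]
```

```bash
python3 -m creep '[[-0.002,0.003,0.006,0,0,0,-1],[-0.002,0.003,0.006,0,0,0,0.3],[-0.002,0.003,0.006,0,0,0,1],[-0.002,0.003,0.006,0,0,0,1],[-0.002,0.003,0.006,0,0,0,1],[-0.002,0.003,0.006,0,0,0,1],[-0.002,0.003,0.006,0,0,0,1],[-0.002,0.003,0.006,0,0,0,1]]'
python3 -c "
from m import *
to(427,-9,120,0)"
```

```text
t: 3.57
eef_pos: [426.3, -8.8, 4.3]
tcp_rot: [0.0, 1.0, -0.0, 0.0]
contact_force: [-0.5, 0.2, -1.3]
width: 48.4
grip_force: 0.0
t 3.57 p [426.3  -8.8   4.3] yaw -0.001 w 48.4 F [-0.5  0.2 -1.3] grip 0.0 q [ 0.57  0.15 -0.68  2.12  0.12  0.9  -1.75]
shift [ 0.0019  0.0006 -0.2892] turn [ 0.     -0.     -0.0005]
```

```bash
python3 -c "
from m import *
f=grab('wrist','w2.png');print(proj(f,[427,-9,13]))
f=grab('side');i=cv2.cvtColor(f['img'],cv2.COLOR_RGB2BGR);u,v=proj(f,[427,-9,13]).astype(int);print(u,v)
a=cv2.imread('pics/w2.png')[100:400,120:520]
b=cv2.resize(i[v-50:v+50,u-66:u+67],(400,300))
cv2.imwrite('pics/c2.png',np.hstack([a,b]))
to(427,-9,120,0)"
```

```text
[317.81112137 269.77691951]
254 289
t 3.67 p [426.2  -8.7   4.3] yaw -0.001 w 40.2 F [-0.7 -0.3  0.4] grip 0.0 q [ 0.57  0.15 -0.68  2.12  0.12  0.9  -1.75]
shift [ 0.002   0.0006 -0.2893] turn [ 0.      0.     -0.0004]
```

View pics/c2.png

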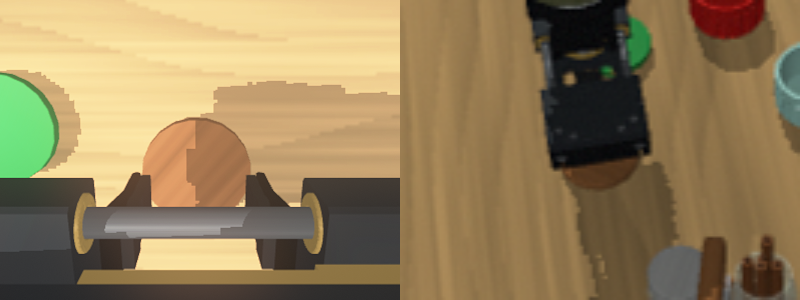

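The pictures show the disc unmoved, centred near (317,272) in the full frame. The fingers look to be beside its edges, yet the reported width keeps shrinking. I'll let the jaw settle and look again.

```bash
python3 -m creep '[[0,0,0,0,0,0,1],[0,0,0,0,0,0,1],[0,0,0,0,0,0,1]]'
python3 -c "
from m import *
f=grab('wrist','w3.png')
a=cv2.imread('pics/w3.png');cv2.imwrite('pics/w3.png',a[180:400,100:540])
print(proj(f,[426,-9+33,5]),proj(f,[426,-9-33,5]))
to(427,-9,120,0)"
```

```text
t: 3.92
eef_pos: [426.2, -8.8, 4.3]
tcp_rot: [0.0, 1.0, -0.0, -0.0]
contact_force: [-0.7, -0.7, -0.4]
width: 20.4
grip_force: 0.0
[264.4633219  266.78957587] [371.11666732 266.78459765]
t 3.97 p [426.2  -8.8   4.3] yaw -0.001 w 16.4 F [-0.8 -0.8  0.1] grip 0.0 q [ 0.57  0.15 -0.68  2.12  0.12  0.9  -1.75]
shift [ 0.0019  0.0006 -0.2893] turn [ 0.0001 -0.     -0.0004]
```

View pics/w3.png

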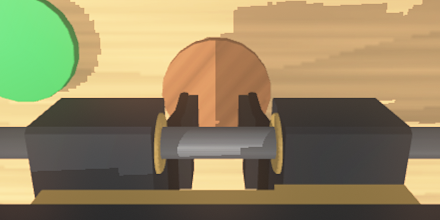

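The jaws closed over the top of the disc without touching it. In the wrist view the fingertip gap changes by about 1.9 px/mm, a depth of about 178 mm, while the reported TCP lies at about 213 mm. So the real finger ends sit some 35–40 mm above the reported TCP. I'll open, then feel for the bench in small steps.

```bash
python3 -m creep '[[0,0,-0.02,0,0,0,-1],[0,0,-0.02,0,0,0,-1],[0,0,-0.02,0,0,0,-1],[0,0,-0.02,0,0,0,-1],[0,0,-0.02,0,0,0,-1],[0,0,-0.02,0,0,0,-1],[0,0,-0.02,0,0,0,-1],[0,0,-0.02,0,0,0,-1]]' >/dev/null
python3 -m creep '[[0,0,0,0,0,0,-1],[0,0,0,0,0,0,-1],[0,0,0,0,0,0,-1],[0,0,0.015,0,0,0,-1],[0,0,0.03,0,0,0,-1],[0,0,0.04,0,0,0,-1],[0,0,0.05,0,0,0,-1],[0,0,0.05,0,0,0,-1]]'
python3 -c "
from m import *
f=grab('wrist');to(427,-9,-20,0)
h=cv2.cvtColor(f['img'],cv2.COLOR_RGB2HSV)
for r in range(250,310,6): print(r,''.join('#' if x<70 else '.' for x in f['img'][r,180:460:4].max(1)))
"
```

```text
t: 5.3
eef_pos: [425.5, -8.7, -8.7]
tcp_rot: [-0.0, 1.0, -0.0, -0.001]
contact_force: [0.2, 0.3, -0.3]
width: 86.9
grip_force: 0.0
t 5.35 p [425.8  -8.7  -8.3] yaw -0.001 w 87.0 F [-0.1  0.3  0.3] grip 0.0 q [ 0.56  0.18 -0.67  2.13  0.14  0.88 -1.77]
shift [0.0031 0.0009 0.0293] turn [-0.0002  0.0008 -0.0004]
250 ......................................................................
256 ......................................................................
262 ......................................................................
268 ......................................................................
274 ...........................................................##.........
280 .........................................................#####........
286 ......#.................................................########......
292 ........................................................#########.....
298 ...#....................................................###########...
304 .####...................................................#############.
```

Reported z is -8.3 mm with no contact, so the offset is confirmed. Continuing down gently.

```bash
python3 -m creep '[[0.003,0,0.01,0,0,0,-1],[0.003,0,0.02,0,0,0,-1],[0.003,0,0.03,0,0,0,-1],[0.003,0,0.03,0,0,0,-1]]'
python3 -m creep '[[0,0,0.005,0,0,0,-1],[0,0,0.01,0,0,0,-1],[0,0,0.01,0,0,0,-1]]'

```

```text
t: 5.68
eef_pos: [426.9, -8.8, -20.5]
tcp_rot: [-0.0, 1.0, -0.0, -0.001]
contact_force: [-0.6, -0.4, -2.0]
width: 87.1
grip_force: 0.0
t: 5.93
eef_pos: [427.3, -8.8, -24.0]
tcp_rot: [0.0, 1.0, -0.0, -0.0]
contact_force: [-0.2, 0.1, 0.3]
width: 86.9
grip_force: 0.0
```

```bash
python3 -m creep '[[0,0,0.005,0,0,0,-1],[0,0,0.01,0,0,0,-1],[0,0,0.01,0,0,0,-1]]'
python3 -c "
from m import *
f=grab('side','s3.png');u,v=proj(f,[427,-9,13]).astype(int)
i=cv2.imread('pics/s3.png');cv2.imwrite('pics/s3.png',cv2.resize(i[v-50:v+50,u-66:u+67],(532,400)))
to(427,-9,-20,0)"
```

```text
t: 6.18
eef_pos: [427.2, -8.8, -28.0]
tcp_rot: [0.0, 1.0, -0.0, -0.0]
contact_force: [-0.2, 0.7, -0.1]
width: 87.0
grip_force: 0.0
t 6.23 p [427.3  -8.8 -27.9] yaw -0.001 w 87.1 F [ 0.4  0.7 -0.7] grip 0.0 q [ 0.54  0.22 -0.66  2.14  0.18  0.83 -1.8 ]
shift [-0.0007  0.0005 -0.0196] turn [ 0.      0.0002 -0.0005]
```

Still free. Continuing in 3 mm steps.

```bash
python3 -m creep '[[0,0,0.005,0,0,0,-1],[0,0,0.0075,0,0,0,-1],[0,0,0.0075,0,0,0,-1]]' | egrep 'eef|force'
```

```text
eef_pos: [427.3, -8.8, -30.9]
contact_force: [-0.2, -0.2, -0.2]
grip_force: 0.0
```

```bash
python3 -m creep '[[0,0,0.005,0,0,0,-1],[0,0,0.0075,0,0,0,-1],[0,0,0.0075,0,0,0,-1]]' | egrep 'eef|force'
```

```text
eef_pos: [427.3, -8.8, -33.9]
contact_force: [-0.3, -0.1, -0.4]
grip_force: 0.0
```

```bash
python3 -m creep '[[0,0,0.005,0,0,0,-1],[0,0,0.005,0,0,0,-1],[0,0,0.005,0,0,0,-1]]' | egrep 'eef|force'
```

```text
eef_pos: [427.3, -8.8, -35.8]
contact_force: [-0.2, -0.1, 0.3]
grip_force: 0.0
```

```bash
python3 -m creep '[[0,0,0.005,0,0,0,-1],[0,0,0.005,0,0,0,-1],[0,0,0.005,0,0,0,-1]]' | egrep 'eef|force'
```

```text
eef_pos: [427.4, -8.8, -37.8]
contact_force: [-0.4, 0.2, -0.2]
grip_force: 0.0
```

Estimated tip is now within a few mm of the bench. Trying the grip here.

```bash
python3 -m creep '[[0,0,0,0,0,0,1],[0,0,0,0,0,0,1],[0,0,0,0,0,0,1],[0,0,0,0,0,0,1],[0,0,0,0,0,0,1],[0,0,0,0,0,0,1]]' | egrep 'eef|force|width'
```

```text
eef_pos: [427.5, -8.8, -37.7]
contact_force: [0.8, 0.0, 0.5]
width: 64.7
grip_force: 30.0
```

Gripped (64.7 mm, 30 N). I'll regrip 3 mm higher so the tips don't stick out below the slab and foul the rim, then lift.

```bash
python3 -m creep '[[0,0,0,0,0,0,0.7],[0,0,-0.0075,0,0,0,0.7],[0,0,-0.0075,0,0,0,0.7],[0,0,-0.0075,0,0,0,1],[0,0,-0.0075,0,0,0,1],[0,0,-0.0075,0,0,0,1],[0,0,-0.0075,0,0,0,1]]' | egrep 'eef|force|width'
```

```text
eef_pos: [427.4, -8.8, -34.7]
contact_force: [-0.3, 0.1, -0.5]
width: 65.1
grip_force: 30.0
```

```bash
python3 -m creep '[[0,0,0.0075,0,0,0,1],[0,0,0.0075,0,0,0,-0.75],[0,0,0.0075,0,0,0,-0.75],[0,0,0.0075,0,0,0,-0.75],[0,0,0,0,0,0,-0.75],[0,0,0,0,0,0,-0.75],[0,0,0,0,0,0,1],[0,0,0,0,0,0,1]]' | egrep 'eef|force|width'; python3 -m creep '[[0,0,0,0,0,0,1],[0,0,0,0,0,0,1],[0,0,0,0,0,0,1]]' | egrep 'eef|force|width'
```

```text
eef_pos: [427.5, -8.8, -34.6]
contact_force: [-0.4, 0.0, 0.1]
width: 69.5
grip_force: 0.0
eef_pos: [427.5, -8.9, -34.7]
contact_force: [-0.7, 0.2, 1.9]
width: 65.3
grip_force: 30.0
```

```bash
python3 -m creep '[[0,0,-0.03,0,0,0,1],[0,0,-0.1,0,0,0,1],[0,0,-0.2,0,0,0,1],[0,0,-0.3,0,0,0,1],[0,0,-0.3,0,0,0,1],[0,0,-0.3,0,0,0,1]]' | egrep 'eef|force|width'
python3 -c "
from m import *
to(480,248,90,0)
f=grab('wrist','w4.png')
a=cv2.imread('pics/w4.png');cv2.imwrite('pics/w4.png',a[0:400])"
```

```text
eef_pos: [429.1, -9.1, 87.3]
contact_force: [0.5, 0.1, -1.5]
width: 65.2
grip_force: 30.0
t 9.73 p [429.1  -9.1  87.3] yaw -0.001 w 65.2 F [ 0.5  0.1 -1.5] grip 30.0 q [ 0.61  0.02 -0.69  2.04  0.01  1.08 -1.66]
shift [ 0.1267 -0.6428 -0.0072] turn [ 0.001  -0.003  -0.0007]
```

View pics/w4.png

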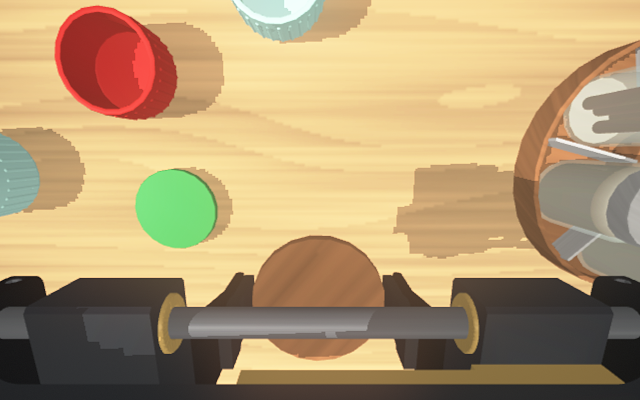

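The held disc is level, centred at (319,298), which puts its centre within 1 mm of the TCP in x and y. Moving beside the nutmeg ramekin for a closer look.

```bash
python3 -m creep '[[0,-0.1,-0.06,0,0,0,1],[0,-0.2,-0.06,0,0,0,1],[0,-0.3,-0.06,0,0,0,1],[0,-0.4,-0.06,0,0,0,1],[0,-0.48,-0.06,0,0,0,1],[0,-0.51,-0.06,0,0,0,1],[0,-0.51,-0.06,0,0,0,1],[0,-0.51,-0.06,0,0,0,1]]' | egrep 'eef|force|width'
python3 - <<'E'
from m import *
to(480,248,110,0)
f=grab('wrist');g=proj(f,[480,248,42]);print('expect',g,proj(f,[480,281,42]),proj(f,[513,248,42]))
im=f['img'].astype(int);hsv=cv2.cvtColor(f['img'],cv2.COLOR_RGB2HSV).astype(int)
u,v=g.astype(int)
print('wall hsv', [tuple(hsv[v,x]) for x in range(u-90,u+91,10)])
cv2.imwrite('pics/w5.png',cv2.cvtColor(f['img'],cv2.COLOR_RGB2BGR)[max(0,v-110):v+110,max(0,u-110):u+110]);print(u-110,v-110)
E
```

```text
eef_pos: [426.5, 195.2, 107.9]
contact_force: [-0.2, -0.6, 1.2]
width: 64.7
grip_force: 30.0
t 10.45 p [426.5 195.2 107.9] yaw 0.001 w 64.7 F [-0.2 -0.6  1.2] grip 30.0 q [ 0.34  0.13 -0.91  1.91  0.11  1.15 -2.18]
shift [ 0.1339 -0.1319 -0.0057] turn [0.0001 0.0019 0.0007]
expect [248.52336109 170.58662199] [205.32792472 170.5085506 ] [246.18269278 125.09345209]
wall hsv [(np.int64(21), np.int64(94), np.int64(247)), (np.int64(21), np.int64(93), np.int64(247)), (np.int64(22), np.int64(93), np.int64(248)), (np.int64(21), np.int64(93), np.int64(247)), (np.int64(21), np.int64(92), np.int64(247)), (np.int64(70), np.int64(31), np.int64(182)), (np.int64(71), np.int64(33), np.int64(184)), (np.int64(79), np.int64(34), np.int64(230)), (np.int64(81), np.int64(38), np.int64(235)), (np.int64(17), np.int64(86), np.int64(121)), (np.int64(15), np.int64(103), np.int64(189)), (np.int64(16), np.int64(99), np.int64(177)), (np.int64(17), np.int64(94), np.int64(135)), (np.int64(72), np.int64(38), np.int64(182)), (np.int64(18), np.int64(102), np.int64(205)), (np.int64(17), np.int64(102), np.int64(207)), (np.int64(17), np.int64(106), np.int64(207)), (np.int64(20), np.int64(99), np.int64(241)), (np.int64(22), np.int64(92), np.int64(248))]
138 60
```

View pics/w5.png

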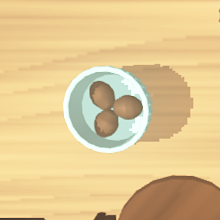

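Wrist crop: ramekin rim spans cols 65–150, rows 66–152, so centre is about (245.5,169) in the full frame against (248.5,170.6) expected, roughly 2 mm off in y.

```bash
python3 - <<'E'
from m import *
f=grab('wrist');meas(f,'nut',(245,169));print(ray(f,245.5,169,42))
to(481,249.5,55,0)
E
```

```text
nut minenc [480.5 252.2] 28.7 fit [481.6 252.7] 27.6 [204 132] [277 194]
[481.72132519 249.09389891  42.        ]
t 10.55 p [427.2 193.7 108.3] yaw -0.002 w 65.5 F [ 0.2 -0.2 -0.3] grip 30.0 q [ 0.34  0.13 -0.9   1.91  0.11  1.15 -2.18]
shift [ 0.1344 -0.14    0.133 ] turn [ 0.0006  0.0012 -0.0014]
```

```bash
python3 -m creep '[[0.05,-0.05,0,0,0,0,1],[0.136,-0.139,0.05,0,0,0,1],[0.136,-0.139,0.1,0,0,0,1],[0.136,-0.139,0.15,0,0,0,1],[0.136,-0.139,0.2,0,0,0,1],[0.136,-0.139,0.22,0,0,0,1],[0.136,-0.139,0.22,0,0,0,1],[0.136,-0.139,0.22,0,0,0,1]]' | egrep 'eef|force|width'
python3 -c "
from m import *
to(481.5,249.2,3,0)"
```

```text
eef_pos: [482.3, 249.8, 21.6]
contact_force: [0.5, 0.8, 0.7]
width: 64.9
grip_force: 30.0
t 11.22 p [482.3 249.8  21.6] yaw -0.002 w 64.9 F [0.5 0.8 0.7] grip 30.0 q [ 0.15  0.44 -0.84  1.82  0.37  1.05 -2.41]
shift [-0.002   0.0016  0.0466] turn [ 0.0004  0.     -0.0013]
```

```bash
python3 -m creep '[[-0.002,0.0015,0.015,0,0,0,1],[-0.002,0.0015,0.027,0,0,0,1],[-0.002,0.0015,0.034,0,0,0,1],[-0.002,0.0015,0.038,0,0,0,1],[-0.002,0.0015,0.038,0,0,0,1],[-0.002,0.0015,0.038,0,0,0,1]]' | egrep 'eef|force|width'
python3 -c "
from m import *
to(481.5,249.2,3,0)
f=grab('top');i=cv2.cvtColor(f['img'],cv2.COLOR_RGB2BGR);u,v=proj(f,[481.5,249,50]).astype(int)
print(u,v)"
```

```text
eef_pos: [481.3, 250.3, 6.2]
contact_force: [-1.3, -0.4, 0.1]
width: 64.8
grip_force: 30.0
t 11.72 p [481.3 250.3   6.2] yaw -0.001 w 64.8 F [-1.3 -0.4  0.1] grip 30.0 q [ 0.13  0.46 -0.83  1.83  0.39  1.02 -2.43]
shift [0.0006 0.0026 0.008 ] turn [ 0.     -0.0001 -0.0004]
205 296
```

```bash
python3 -m creep '[[0,0.0025,0.004,0,0,0,1],[0,0.0025,0.008,0,0,0,1],[0,0.0025,0.008,0,0,0,1],[0,0.0025,0.008,0,0,0,1]]' | egrep 'eef|force|width'
```

```text
eef_pos: [481.3, 249.3, 2.9]
contact_force: [0.6, 0.9, -0.3]
width: 65.1
grip_force: 30.1
```

```bash
python3 -m creep '[[0,0,0.0025,0,0,0,1],[0,0,0.0025,0,0,0,1],[0,0,0.0025,0,0,0,1]]' | egrep 'eef|force|width'
```

```text
eef_pos: [481.5, 249.5, 2.7]
contact_force: [-2.4, -1.3, 9.4]
width: 64.9
grip_force: 34.5
```

Contact at z 2.7 against 2.3 predicted for seated. Releasing and raising.

```bash
python3 -m creep '[[0,0,0,0,0,0,-0.6],[0,0,0,0,0,0,-0.9],[0,0,0,0,0,0,-1],[0,0,0,0,0,0,-1],[0,0,0,0,0,0,-1],[0,0,-0.1,0,0,0,-1],[0,0,-0.2,0,0,0,-1],[0,0,-0.3,0,0,0,-1]]' | egrep 'eef|force|width'
python3 -m creep '[[-0.15,0.1,-0.05,0,0,0,-1],[-0.15,0.1,-0.05,0,0,0,-1],[-0.15,0.1,-0.05,0,0,0,-1],[-0.15,0.1,-0.05,0,0,0,-1]]' | egrep 'eef|force|width'
python3 - <<'E'
from m import *
to(608,17,130,0)
f=grab('wrist');g=proj(f,[481.5,249,50]);u,v=g.astype(int);print(g)
a=cv2.cvtColor(f['img'],cv2.COLOR_RGB2BGR)[max(0,v-100):v+100,max(0,u-100):u+100];print(a.shape,max(0,v-100),max(0,u-100))
t=grab('top');p=proj(t,[481.5,249,50]).astype(int);b=cv2.cvtColor(t['img'],cv2.COLOR_RGB2BGR)[p[1]-25:p[1]+25,p[0]-25:p[0]+25]
cv2.imwrite('pics/w6.png',np.hstack([cv2.resize(a,(400,400)),cv2.resize(b,(400,400))]))
E
```

```text
eef_pos: [480.2, 249.1, 122.8]
contact_force: [1.5, 0.3, -0.0]
width: 86.7
grip_force: 0.0
eef_pos: [421.2, 208.0, 142.6]
contact_force: [0.6, -0.2, -0.3]
width: 87.3
grip_force: 0.0
t 13.35 p [421.2 208.  142.6] yaw -0.002 w 87.3 F [ 0.6 -0.2 -0.3] grip 0.0 q [ 0.37  0.09 -0.95  1.87  0.08  1.22 -2.19]
shift [0.4679 0.4764 0.0342] turn [ 0.0017 -0.0021 -0.0015]
[268.04726024 160.86854803]
(200, 200, 3) 60 168
```

View pics/w6.png

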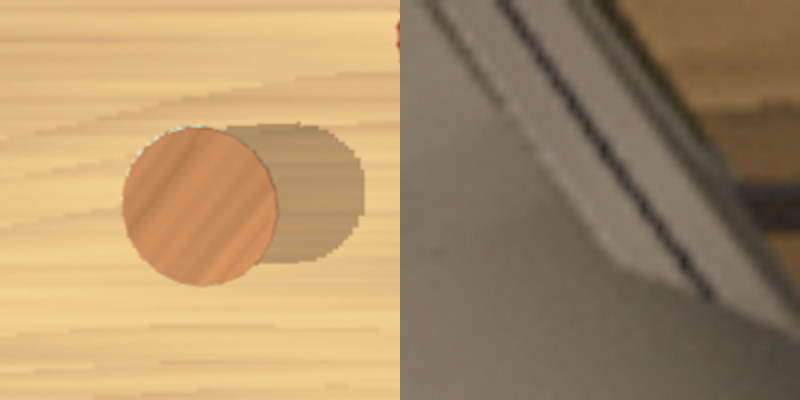

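The picture shows the disc flat on the ramekin, centred at (268,163) in the full frame against (268,161) expected, with only a sliver of rim showing. So it is seated. Moving to view the empty ramekin; from here I use numbers only, no more pictures.

```bash
python3 -m creep '[[0.3,0.48,0,0,0,0,-1],[0.3,0.48,0,0,0,0,-1],[0.3,0.48,0,0,0,0,-1],[0.3,0.48,0,0,0,0,-1],[0.3,0.48,0,0,0,0,-1],[0.3,0.48,0,0,0,0,-1],[0.3,0.48,0,0,0,0,-1],[0.3,0.48,0,0,0,0,-1]]' | egrep 'eef|force|width'
python3 - <<'E'
from m import *
f=grab('wrist');g=proj(f,[608.5,17.2,42]);print('expect',g)
hsv=cv2.cvtColor(f['img'],cv2.COLOR_RGB2HSV).astype(int)
m=(hsv[...,1]<72)&(hsv[...,2]>90);m[265:]=0
c=comp(m,g,5);print(c.min(0),c.max(0))
W=np.array([ray(f,a,b,42)[:2] for a,b in c.astype(float)],np.float32)
print(cv2.minEnclosingCircle(W),circ(cv2.convexHull(W)[:,0].astype(float)),W.min(0),W.max(0))
u,v=g.astype(int)
for r in range(v-70,v+75,7): print(''.join('#' if m[r,x] else '.' for x in range(u-75,u+75,3)))
to(608.5,17.2,-20,0)
E
```

```text
eef_pos: [541.3, 17.1, 140.3]
contact_force: [0.2, 1.9, 0.4]
width: 87.3
grip_force: 0.0
expect [317.54761827 151.56587216]
[278 109] [355 189]
((609.4698486328125, 17.93656349182129), 33.02025604248047) (array([609.50143967,  17.95578947]), np.float64(32.7600453059971)) [576.9817   -14.515034] [642.24005   50.685715]
..................................................
..................................................
..................................................
..................................................
........................##........................
..................###############.................
...............####################...............
..............#######################.............
.............#########################............
............##########################............
............##########################............
.............#########################............
.............########################.............
...............#####################..............
.................#################................
....................###########...................
..................................................
..................................................
..................................................
..................................................
..................................................
t 14.17 p [541.   18.4 140.7] yaw 0.0 w 86.8 F [-1.3 -0.  -0.6] grip 0.0 q [ 0.56  0.26 -0.78  1.71  0.19  1.25 -1.83]
shift [0.1697 0.0039 0.4014] turn [-0.0013  0.0014  0.0001]
```

```bash
python3 -m creep '[[0.1,0.001,0,0,0,0,-1],[0.171,0.001,0.05,0,0,0,-1],[0.171,0.001,0.13,0,0,0,-1],[0.171,0.001,0.2,0,0,0,-1],[0.171,0.001,0.2,0,0,0,-1]]' | egrep 'eef|force|width'
python3 -c "
from m import *
to(609.5,18,-22,0)"
```

```text
eef_pos: [605.6, 18.6, 55.9]
contact_force: [-2.0, 0.3, -1.5]
width: 87.1
grip_force: 0.0
t 14.58 p [605.6  18.6  55.9] yaw 0.002 w 87.1 F [-2.   0.3 -1.5] grip 0.0 q [ 0.45  0.5  -0.72  1.62  0.35  1.16 -1.92]
shift [0.0115 0.0016 0.1946] turn [-0.0008  0.0061  0.0015]
```

```bash
python3 -m creep '[[0,0.001,0.06,0,0,0,-1],[0,0.001,0.12,0,0,0,-1],[0,0.001,0.17,0,0,0,-1],[0,0.001,0.2,0,0,0,-1],[0,0.001,0.2,0,0,0,-1],[0,0.001,0.2,0,0,0,-1]]' | egrep 'eef|force|width'
python3 -c "
from m import *
to(609.5,18,-22,0)"
```

```text
eef_pos: [609.8, 17.1, -17.0]
contact_force: [0.1, 0.1, 1.1]
width: 87.2
grip_force: 0.0
t 15.08 p [609.8  17.1 -17. ] yaw 0.0 w 87.2 F [0.1 0.1 1.1] grip 0.0 q [ 0.42  0.58 -0.68  1.67  0.41  1.03 -1.96]
shift [-0.0006 -0.0022  0.0125] turn [-0.0002 -0.0003  0.0002]
```

Well centred. Closing at 4 mm lower, then lifting slightly.

```bash
python3 -m creep '[[0,-0.002,0.01,0,0,0,-1],[0,-0.002,0.01,0,0,0,0.2],[0,-0.002,0.01,0,0,0,1],[0,-0.002,0.01,0,0,0,1],[0,-0.002,0.01,0,0,0,1],[0,-0.002,0.01,0,0,0,1],[0,-0.002,0.01,0,0,0,1],[0,-0.002,0.01,0,0,0,1]]' | egrep 'eef|force|width'
```

```text
eef_pos: [609.7, 17.1, -21.7]
contact_force: [-1.0, 0.5, 4.1]
width: 64.5
grip_force: 29.9
```

```bash
python3 -m creep '[[0,0,-0.03,0,0,0,1],[0,0,-0.1,0,0,0,1],[0,0,-0.2,0,0,0,1],[0,0,-0.3,0,0,0,1],[-0.08,-0.1,-0.3,0,0,0,1],[-0.15,-0.2,-0.3,0,0,0,1],[-0.2,-0.3,-0.3,0,0,0,1],[-0.23,-0.4,-0.3,0,0,0,1]]' | egrep 'eef|force|width'
python3 -c "
from m import *
to(480,249,100,0)"
```

```text
eef_pos: [522.6, 159.5, 98.7]
contact_force: [1.4, 0.8, -1.2]
width: 64.2
grip_force: 30.4
t 16.42 p [522.6 159.5  98.7] yaw -0.002 w 64.2 F [ 1.4  0.8 -1.2] grip 30.4 q [ 0.32  0.33 -0.83  1.74  0.27  1.18 -2.15]
shift [-0.107  -0.2236 -0.0037] turn [ 0.0009 -0.0002 -0.0012]
```

```bash
python3 -m creep '[[-0.04,-0.08,0,0,0,0,1],[-0.08,-0.15,0,0,0,0,1],[-0.095,-0.18,0,0,0,0,1],[-0.095,-0.18,0,0,0,0,1],[-0.095,-0.18,0.05,0,0,0,1],[-0.095,-0.18,0.1,0,0,0,1],[-0.095,-0.18,0.1,0,0,0,1],[-0.095,-0.18,0.1,0,0,0,1]]' | egrep 'eef|force|width'
python3 -c "
from m import *
f=grab('wrist');print(proj(f,[480,249,50]))
to(480.3,249,29,0)"
```

```text
eef_pos: [486.1, 230.0, 57.7]
contact_force: [0.2, 0.3, -1.8]
width: 64.1
grip_force: 30.4
[288.10448544 270.98373165]
t 17.13 p [486.8 230.6  58.6] yaw -0.001 w 64.0 F [-0.2  0.4 -0.3] grip 30.4 q [ 0.19  0.37 -0.85  1.8   0.31  1.11 -2.33]
shift [-0.0163 -0.0459  0.0741] turn [ 0.      0.0001 -0.0009]
```

```bash
python3 -m creep '[[-0.016,-0.046,0,0,0,0,1],[-0.016,-0.046,0,0,0,0,1],[-0.016,-0.046,0.02,0,0,0,1],[-0.016,-0.046,0.04,0,0,0,1],[-0.016,-0.046,0.05,0,0,0,1],[-0.016,-0.046,0.05,0,0,0,1],[-0.016,-0.046,0.05,0,0,0,1]]' | egrep 'eef|force|width'
python3 -c "
from m import *
to(480.3,249,29,0)"
```

```text
eef_pos: [480.0, 248.9, 37.5]
contact_force: [-1.4, 0.5, -0.6]
width: 64.0
grip_force: 30.4
t 17.72 p [480.  248.9  37.5] yaw -0.001 w 64.0 F [-1.4  0.5 -0.6] grip 30.4 q [ 0.15  0.41 -0.84  1.81  0.34  1.07 -2.39]
shift [ 0.0009 -0.0003  0.0212] turn [ 0.0003  0.0005 -0.0008]
```

```bash
python3 -m creep '[[0,0,0.005,0,0,0,1],[0,0,0.01,0,0,0,1],[0,0,0.015,0,0,0,1],[0,0,0.015,0,0,0,1],[0,0,0.015,0,0,0,1]]' | egrep 'eef|force|width'
```

```text
eef_pos: [480.0, 249.4, 31.8]
contact_force: [0.2, 0.8, -0.8]
width: 64.1
grip_force: 30.4
```

```bash
python3 -m creep '[[0,0,0.0025,0,0,0,1],[0,0,0.004,0,0,0,1],[0,0,0.004,0,0,0,1],[0,0,0.004,0,0,0,1]]' | egrep 'eef|force|width'
```

```text
eef_pos: [480.0, 249.4, 30.3]
contact_force: [0.3, 0.5, -0.7]
width: 64.2
grip_force: 30.4
```

```bash
python3 -m creep '[[0,0,0.003,0,0,0,1],[0,0,0.003,0,0,0,1],[0,0,0.003,0,0,0,1]]' | egrep 'eef|force|width'
```

```text
eef_pos: [480.0, 249.4, 29.0]
contact_force: [0.5, -0.0, -1.6]
width: 63.9
grip_force: 30.4
```

```bash
python3 -m creep '[[0,0,0.003,0,0,0,1],[0,0,0.003,0,0,0,1],[0,0,0.003,0,0,0,1]]' | egrep 'eef|force|width'
```

```text
eef_pos: [480.4, 249.6, 28.3]
contact_force: [-0.2, -1.5, 5.2]
width: 63.9
grip_force: 30.3
```

Contact at 28.3, exactly as predicted. Releasing and rising straight up.

```bash
python3 -m creep '[[0,0,0,0,0,0,-0.6],[0,0,0,0,0,0,-0.8],[0,0,0,0,0,0,-1],[0,0,0,0,0,0,-1],[0,0,0,0,0,0,-1],[0,0,0,0,0,0,-1],[0,0,-0.05,0,0,0,-1],[0,0,-0.1,0,0,0,-1]]' | egrep 'eef|force|width'
python3 -m creep '[[0,0,-0.1,0,0,0,-1],[0,0,-0.2,0,0,0,-1],[0,0,-0.3,0,0,0,-1],[-0.1,0.1,-0.3,0,0,0,-1],[-0.15,0.2,-0.3,0,0,0,-1],[-0.15,0.2,-0.3,0,0,0,-1],[-0.15,0.2,-0.3,0,0,0,-1]]' | egrep 'eef|force|width'
python3 - <<'E'
from m import *
f=grab('wrist');g=proj(f,[480,249,92]);print('expect',g)
hsv=cv2.cvtColor(f['img'],cv2.COLOR_RGB2HSV).astype(int)
m=(hsv[...,1]<72)&(hsv[...,2]>90);m[265:]=0
c=comp(m,g,5);print(c.min(0),c.max(0))
W=np.array([ray(f,a,b,92)[:2] for a,b in c.astype(float)],np.float32)
print(cv2.minEnclosingCircle(W),W.min(0),W.max(0))
to(484,-254,230,1.332)
E
```

```text
eef_pos: [479.1, 249.0, 67.5]
contact_force: [0.3, 0.8, 0.8]
width: 86.9
grip_force: 0.0
eef_pos: [419.0, 165.7, 188.0]
contact_force: [0.5, 0.3, -0.3]
width: 86.8
grip_force: 0.0
expect [218.11908666 159.98560532]
[180 119] [268 198]
((479.523193359375, 243.84657287597656), 37.626651763916016) [447.813   206.70312] [512.68176 281.3808 ]
t 20.27 p [419.9 167.5 188.2] yaw -0.004 w 86.8 F [0.7 0.1 0.1] grip 0.0 q [ 0.43 -0.02 -0.88  1.85 -0.01  1.31 -2.03]
shift [ 0.1647  1.0533 -0.1018] turn [ 2.100e-03  1.000e-04 -8.907e-01]
```

The ramekin rim's far edge and x span put its centre at about (480,248.4), so the stack is centred. Now to the carousel handle.

```bash
python3 -m creep '[[0.16,1,-0.06,0,0,-0.89,-1],[0.16,1,-0.06,0,0,-0.89,-1],[0.16,1,-0.06,0,0,-0.89,-1],[0.16,1,-0.06,0,0,-0.89,-1],[0.16,1,-0.06,0,0,-0.89,-1],[0.16,1,-0.06,0,0,-0.89,-1],[0.16,1,-0.06,0,0,-0.89,-1],[0.16,1,-0.06,0,0,-0.89,-1]]' | egrep 'eef|force|width'
python3 -c "
from m import *
to(484,-254,200,1.332)"
```

```text
eef_pos: [467.2, -117.3, 205.1]
contact_force: [1.8, 0.3, 0.5]
width: 87.0
grip_force: 0.0
t 20.93 p [ 467.2 -117.3  205.1] yaw 0.877 w 87.0 F [1.8 0.3 0.5] grip 0.0 q [ 0.68  0.03 -0.54  1.77  0.02  1.35 -0.55]
shift [-0.2358  0.2509  0.0127] turn [ 2.000e-04  0.000e+00 -3.034e-01]
```

```bash
python3 -m creep '[[-0.23,0.24,0.01,0,0,-0.29,-1],[-0.23,0.24,0.01,0,0,-0.29,-1],[-0.23,0.24,0.01,0,0,-0.29,-1],[-0.23,0.24,0.01,0,0,-0.29,-1],[-0.23,0.24,0.01,0,0,-0.29,-1],[-0.23,0.24,0.01,0,0,-0.29,-1],[-0.23,0.24,0.01,0,0,-0.29,-1],[-0.23,0.24,0.01,0,0,-0.29,-1]]' | egrep 'eef|force|width'
python3 - <<'E'
from m import *
to(484,-254,127,1.332)
f=grab('wrist')
# bar seen between the fingers: wood-brown mask near expected ends
g=[proj(f,p) for p in([484.2,-254.6,182],[492.6,-220.2,182],[475.8,-288.9,182])];print(np.round(g,1))
hsv=cv2.cvtColor(f['img'],cv2.COLOR_RGB2HSV).astype(int);m=(hsv[...,0]<15)&(hsv[...,1]>120)
for r in range(100,350,8): print(r,''.join('#' if m[r,x] else '.' for x in range(200,440,4)))
E
```

```text
eef_pos: [481.0, -246.9, 201.2]
contact_force: [0.7, -1.1, 0.5]
width: 87.1
grip_force: 0.0
t 21.6 p [ 481.  -246.9  201.2] yaw 1.306 w 87.1 F [ 0.7 -1.1  0.5] grip 0.0 q [ 0.8   0.17 -0.46  1.64  0.08  1.35  0.07]
shift [-0.0153  0.0118  0.1855] turn [ 0.0002 -0.0001 -0.0173]
[[326.  266. ]
 [325.  214.8]
 [326.9 313.2]]
100 ............................................................
108 ............................................................
116 ............................................................
124 ............................................................
132 ............................................................
140 ........................###############.....................
148 ....................#.#####################.................
156 .................#..........######..........##..............
164 ...............#.............##.#......####...#.............
172 .............#.#..............#....#.#.####...###...........
180 ............#..#..............#.....##.#.##...#.............
188 ...........#.#...............##.#...#.##..##....#.#......
[... 603 characters left out ...]
........#..........#####..........................
276 ................#............#####..........................
284 .............................######.........................
292 .............................######.........................
300 .............................######.........................
308 ............................................................
316 ............................................................
324 ............................................................
332 ............................................................
340 ............................................................
348 ............................................................
```

The bar appears at cols 316–338 and vertical in the frame, matching the prediction (326). Descending around it.

```bash
python3 -m creep '[[-0.015,0.012,0,0,0,-0.016,-1],[-0.015,0.012,0.03,0,0,-0.016,-1],[-0.015,0.012,0.08,0,0,-0.016,-1],[-0.015,0.012,0.13,0,0,-0.016,-1],[-0.015,0.012,0.17,0,0,-0.016,-1],[-0.015,0.012,0.185,0,0,-0.016,-1],[-0.015,0.012,0.185,0,0,-0.016,-1],[-0.015,0.012,0.185,0,0,-0.016,-1]]' | egrep 'eef|force|width'
python3 -c "
from m import *
to(484,-254.3,127,1.332)"
```

```text
eef_pos: [483.5, -255.3, 127.4]
contact_force: [0.4, 0.3, 0.6]
width: 87.2
grip_force: 0.0
t 22.32 p [ 483.5 -255.3  127.4] yaw 1.329 w 87.2 F [0.4 0.3 0.6] grip 0.0 q [ 0.8   0.23 -0.45  1.72  0.11  1.21  0.08]
shift [0.0027 0.0006 0.001 ] turn [ 0.0002  0.     -0.0022]
```

```bash
python3 -m creep '[[0.002,0,0,0,0,0,0.3],[0.002,0,0,0,0,0,0.6],[0.002,0,0,0,0,0,1],[0.002,0,0,0,0,0,1],[0.002,0,0,0,0,0,1],[0.002,0,0,0,0,0,1],[0.002,0,0,0,0,0,1],[0.002,0,0,0,0,0,1]]' | egrep 'eef|force|width'
python3 -m creep '[[0,0,0,0,0,0,1],[0,0,0,0,0,0,1],[0,0,0,0,0,0,1],[0,0,0,0,0,0,1],[0,0,0,0,0,0,1],[0,0,0,0,0,0,1]]'
```

```text
eef_pos: [483.6, -254.9, 127.1]
contact_force: [-0.6, -0.0, 0.7]
width: 41.3
grip_force: 0.0
t: 23.48
eef_pos: [484.3, -255.1, 127.2]
tcp_rot: [0.001, 0.787, 0.617, 0.0]
contact_force: [5.9, -2.2, -3.4]
width: 15.8
grip_force: 30.0
```

Held (15.8 mm, 30 N). Turning -46° gradually.

```bash
python3 -m creep '[[0,0,0,0,0,0.015,1],[0,0,0,0,0,0.045,1],[0,0,0,0,0,0.08,1],[0,0,0,0,0,0.115,1],[0,0,0,0,0,0.15,1],[0,0,0,0,0,0.19,1],[0,0,0,0,0,0.23,1],[0,0,0,0,0,0.27,1]]' | egrep 'eef|force|width'
python3 -m creep '[[0,0,0,0,0,0.04,1],[0,0,0,0,0,0.08,1],[0,0,0,0,0,0.12,1],[0,0,0,0,0,0.16,1],[0,0,0,0,0,0.2,1],[0,0,0,0,0,0.235,1],[0,0,0,0,0,0.26,1],[0,0,0,0,0,0.268,1]]' | egrep 'eef|force|width'
python3 -m creep '[[0,0,0,0,0,0,1],[0,0,0,0,0,0,1],[0,0,0,0,0,0,1]]' | egrep 'eef|force|width'
python3 - <<'E'
from m import *
to(484,-254.3,127,0.526)
f=grab('side');print('jar front expect in side: base',proj(f,[544,-254,24]),'sticks',proj(f,[544,-254,138]))
hsv=cv2.cvtColor(f['img'],cv2.COLOR_RGB2HSV).astype(int);m=(hsv[...,0]<15)&(hsv[...,1]>110)
for r in range(320,410,3): print(r,''.join('#' if m[r,x] else '.' for x in range(245,355,2)))
E
```

```text
eef_pos: [484.4, -255.1, 127.2]
contact_force: [4.8, -2.0, -4.9]
width: 15.9
grip_force: 30.0
eef_pos: [484.5, -255.2, 127.2]
contact_force: [4.5, -2.5, -4.2]
width: 15.6
grip_force: 30.0
eef_pos: [484.5, -255.2, 127.2]
contact_force: [5.7, -2.2, -4.4]
width: 15.6
grip_force: 30.0
t 25.07 p [ 484.5 -255.2  127.2] yaw 0.522 w 15.6 F [ 5.7 -2.2 -4.4] grip 30.0 q [ 0.72  0.22 -0.36  1.73  0.08  1.2  -0.71]
shift [ 0.0001 -0.0026  0.0005] turn [ 0.0011 -0.0009 -0.0029]
jar front expect in side: base [320.50395601 365.93456508] sticks [320.15472536 337.8824001 ]
320 .......................................................
323 .......................................................
326 .......................................................
329 .............................#.........................
332 .......................................................
335 .......................................................
338 .................####..................................
341 ................#######.................##.............
344 ................######................####..........
[... 563 characters left out ...]
..........###..............###..........
377 ....##...................###...........................
380 ....##.....................#................#..........
383 .....##....................#............#####..........
386 .....#####.................#............####...........
389 ......##.................#.#............####...........
392 ......##....##...........#.............###.............
395 .......#######...........##.#.........####.............
398 ........######...........##.##......####...............
401 ..........#####.........###.###########................
404 ............#######...######.########..................
407 ..............#.##################.....................
```

Turn complete. Checking the open jar's bearing from the side and wrist cameras.

```bash
python3 - <<'E'
from m import *
f=grab('side');hsv=cv2.cvtColor(f['img'],cv2.COLOR_RGB2HSV).astype(int);m=(hsv[...,0]<15)&(hsv[...,1]>110)
b=np.argwhere(m[338:356,314:334])
c=b.mean(0)[::-1]+[314,338];print('sticks side px',c,'world z~110-130',ray(f,*c,110).round(1),ray(f,*c,125).round(1))
f=grab('wrist');hsv=cv2.cvtColor(f['img'],cv2.COLOR_RGB2HSV).astype(int)
m=((hsv[...,0]<15)|(hsv[...,0]>172))&(hsv[...,1]>100)
g=[proj(f,[544,-254,z]) for z in(24,109,138)];print('expect',np.round(g,1))
u,v=g[1].astype(int)
for r in range(v-80,min(v+80,300),6): print(r,''.join('#' if m[r,x] else ('o' if hsv[r,x,1]<45 else '.') for x in range(u-100,u+100,4)))
print(u-100)
# adjacent lid positions for cross-check (expected bearings +-60)
for b in(60,-60):
    p=[484+60*np.cos(np.radians(b)),-254.5+60*np.sin(np.radians(b)),109];print(b,proj(f,p).round(1))
E
```

```text
sticks side px [322.4        347.44347826] world z~110-130 [ 547.3 -260.4  110. ] [ 545.6 -269.3  125. ]
expect [[350.6 169.6]
 [363.2 178.3]
 [370.  182.9]]
98 ..................................................
104 ..................................................
110 ..................................................
116 ..................................................
122 .............##...................................
128 .....#########o########...........................
134 ..############o############.......................
140 ##############o##############.....................
146 oooooo...#####o#####.oooo....##...................
152 ooooooooo..###o###.oooo.......o##.................
158 oooooooooo..##.##oooo..#######.o.#................
164 ooooooooooo.##.#.ooo....#######.o###..............
170 ooooooooooo.##.#ooo...#####.##....###.............
176 oooooooooooo##.#.oo###.######...oo###.............
182 ooooooooooo.##.#.oo.####.#####.....ooo............
188 ooooooooooo.##.##.o.######.######ooo###...........
194 ooooooooooo###.##.o...#####..##########...........
200 oooooooooo####o###.oo...#####o.#########..........
206 oooooooo.###########.oooo####o....######..........
212 ooooooo##############ooooooo........####..........
218 .o..#.o##############.o##..............##.........
224 ooo.########oooo########...o.o..ooooooo...........
230 ooo.####################.oo...ooooooooooo.........
236 .o..####################.oo.ooooooooooooooo.......
242 ooo.#####################.o.oooooooooooooooo......
248 o..##o################o##.oooooooooooooooooo......
254 o.oooo.##############.oooo.ooooooooooooooooo......
263
60 [269.  178.8]
-60 [405.9 256.8]
```

In the wrist view the open jar and sticks centre near (366,180) against (363,178) predicted for straight ahead, within about 2 mm. The neighbouring lid also matches, and the handle is held at 30 N with the carousel still. Handing in.

```bash
python3 -m creep '[[0,0,0,0,0,0,1],[0,0,0,0,0,0,1],[0,0,0,0,0,0,1],[0,0,0,0,0,0,1]]' | egrep 't:|eef|force|width'; python3 -c "
from h import *
print(order.hand_in())"
```

```text
t: 25.55
eef_pos: [484.5, -255.2, 127.2]
tcp_rot: [0.001, 0.966, 0.258, 0.001]
contact_force: [6.8, -3.0, -4.2]
width: 15.6
grip_force: 30.0
the job is handed in; nothing more can be done
None
```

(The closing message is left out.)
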